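Roll the extractor rotor up the service ramp to its stop

ROBOT

A 6-joint arm with a two-finger parallel gripper is mounted at the origin on the work surface. World frame = base frame: x ahead of the robot, y to its left, z up, the work surface at z = 0. Lengths are in m, angles in rad, forces in N, time in s.
With the tool pointing down it reaches from about 0.35 to 0.975 m from the base axis. Payload 7.1 kg.
Tool frame: the origin (TCP) lies on the centre line of the jaws, within the pads' length; the fingertips stand 19 mm ahead of it and the grasp point (between the pads) is the TCP (robot.tip_reach is the distance from the TCP to the fingertips, in m); z points along the fingers, y is the line along which they close (so a half turn about z gives the same grasp; the last joint's range is limited). The gripper opens to 88 mm and grips with 3 to 60 N. Pads are 20 mm wide; open, the fingers measure 115 mm over their backs; the gripper's body (75 mm by 178 mm) begins 61 mm behind the grasp point.
Start: joints at [-1.181, 0.423, 1.63, -0, 1.089, -0.019], TCP at [0.248, -0.573, 0.242] pointing down, gripper open.
Joint ranges: [-3, 3], [-0.9, 2.11], [0.09, 2.58], [-1.31, 4.45], [0.11, 2.69], [-2.54, 2.54]. Speed limits (rad/s): [2.39, 2.39, 3.01, 3.14, 3.14, 3.14].

INTERFACE

Orientations are given as [roll, pitch, yaw] about the fixed x, y, z axes, in that order (R = Rz(yaw) Ry(pitch) Rx(roll)).
In Python, from plant import readout, vision, robot gives the robot as it stands.
- The arm moves only by the tool servo_tool, never from a script. Its argument "increments" is a list of rows, each an object of numbers: "tx", "ty", "tz": the shift along the tool's x, y, z in cm; "wx", "wy", "wz": the turn, a rotation vector about the tool's x, y, z in degrees. A call has exactly 10 rows; each row is the pose to reach, as a shift and turn from the pose commanded when the call began, along the tool's axes at that moment; what a row does not reach only later rows make up. A row lasts 1/8 s, in which the tool goes at most 62.5 mm and 10.7 degrees, less where a joint would pass 70% of its speed; a pose out of reach is approached as far as the arm can. A call with a gripper value outside its range is refused whole. "gripper" is the opening, from 0 (shut) to 1 (fully open), set as the call begins (left out, the last holds). The fingers move at their own pace and stop on an object; "squeeze" is the grip in N (left out, the last holds). Time passes only in rows, so rows that repeat a pose let the fingers close, or fill a call up. It gives the time, the measured TCP pose, the force, the opening and the grip force at its end, in the units of the state.
- readout.state(): the state, without advancing time (a new reading comes with each control period).
- vision.get_image(name): name is "scene" or "top"; returns (picture, depth): 420x560x3 uint8, red, green, blue; 420x560 float32, m along the optical axis (not along the pixel's ray), 0 where there is no reading.
- vision.camera_model(name): a dict with "fx", "fy", "cx", "cy" (pixels), "R" (3x3) and "t" (3): a world point X has camera coordinates R X + t. Camera axes: x right, y down, z forward; pixel columns grow to the right and rows downward; lengths in m; the calibration is good to about 2 mm. A picture is of the moment at which its call begins. camera_model takes no time and is no camera call.
- robot.sign_off(): hands the job in; it is judged then, once.
The state is a dict: "time": time; "qpos": joint angles; "joint_vel": joint speeds; "tau": joint torques, N m; "position": TCP position; "tcp_rot": TCP orientation; "wrist_force": force on the tool from outside, world axes, zero at the start; "wrist_torque": the same for the moment, N m; "opening": opening from 0.0 (shut) to 1.0 (fully open); "grip_force": force on a finger pad.
Only numpy, scipy, OpenCV 4.12 (cv2) and the standard library are available. Lean on these libraries where they do the work, as an engineer would, in place of code of your own. Each camera call takes 0.05 s, during which the arm holds its last target. There are 200 camera calls.

TASK

With the fingertips, push the steel rotor that lies at the foot of the white ramp slowly and steadily up the ramp, over the crest and down into the seat until it lies square against the blue stop, and leave it resting there. Keep it from rolling back or running away from the fingers on the way up. Do not grip it or lift it off the ramp, and leave the brass sleeve, the beaker and the jar alone.

Things in the scene. Friction and masses are not known exactly. Their poses are not given: they have to be found in the camera images.
- rotor: Plain steel cylinder with two blue bands and blue ends, 60 mm diameter, 92 mm long, about 0.5 kg. Origin on its axis at mid length; y is the cylinder axis, x and z turn as it rolls. It starts lying across the foot of the ramp against a black lip, its centre at x = -85, z = 57 mm in the stand's frame. It rolls freely, and back down whenever nothing holds it on the slope.
- stand: Fixed service stand, 290 mm long (x), 120 mm wide (y), at a new place and yaw each time. Origin on the bench under its middle; x points level up the ramp to the blue stop, y across (along the rotor), z up. Crest at x = 65, z = 50 mm; the stop's rubber face at x = 121 mm, its top at z = 84 mm. The black lip at the foot spans x = -112 to -100 mm, top z = 32 mm; behind it is open bench.
- ramp (a point): Middle of the crest line, on the white surface (98 mm wide between aluminium guide rails that stand 12 mm above it). x points up along the 9 degree slope, y across it, z square to the slope. The rotor's centre runs at z = 30 mm in this frame and starts at x = -147 mm.
- seat (a point): Where the rotor's centre lies when home: x = 91 mm, z = 77 mm in the stand's frame, touching the stop. From the crest the surface falls at 8 degrees to the stop, so that past the crest the rotor rolls down by itself to the stop and stays.
- sleeve_mid (a point): Bystander: upright brass bearing sleeve, 42 mm outside diameter, 50 mm tall; the point is at its centre. Stands loose on the bench beside the stand.
- beaker_mid (a point): Bystander: open glass beaker, 72 mm across, 95 mm tall; the point is on its axis half-way up. Stands loose beside the stand.
- jar_mid (a point): Bystander: amber jar with a white cap, 54 mm across, 75 mm tall; the point is on its axis half-way up. Stands loose beside the stand.
Mind the look-alikes: they are no part of the job. What is shaped like the rotor but pink or purple is not meant.

How it is judged:
By the outcome, as a careful person would: the job done as asked, in the order asked, and still so for the second after the job is handed in, with the robot touching nothing.
It also fails if it takes over 40 s, if anything falls off the work surface, if the arm or the gripper's body presses on something with over 40 N, if the wrist force passes 120 N, or if a joint passes its speed limit or range.

## Working session

There is one attempt and no reset: what is moved stays moved. The work goes in short steps, Python scripts to look and compute and a tool call to move; the robot and the scene stay as the last step left them, time stands still between calls to the robot, and variables do not carry over. Pictures are saved under pics/ and viewed, at most 10 in all, crops included, and the job is handed in when it is done.

Besides the shell and the picture viewer there is one more tool, called after ">>>" as a command line: name --argument value ..., lists and objects as JSON in quotes. servo_tool: Moves the arm, as the interface text tells. Its arguments: {"type":"object","properties":{"increments":{"type":"array"},"gripper":{"type":"number"},"squeeze":{"type":"number"}},"required":["increments"]}

```bash
ls; mkdir -p pics; python3 - <<'E'
from plant import readout, vision, robot
import cv2,numpy as np
for n in("scene","top"):
    p,d=vision.get_image(n); cv2.imwrite(f"pics/{n}0.png",p[:,:,::-1]); np.savez(f"{n}0.npz",p=p,d=d)
    m=vision.camera_model(n); print(n,m)
print(readout.state())
E
```

```text
pics
scene {'fx': 490.855012071894, 'fy': 490.855012071894, 'cx': 277.78011952633267, 'cy': 206.81657120743282, 'R': array([[ 0.66618049,  0.74567542,  0.01310454],
       [ 0.63532405, -0.55821544, -0.53362803],
       [-0.39059815,  0.36381821, -0.84561776]]), 't': array([-0.38787121, -0.24025411,  1.25101343])}
top {'fx': 403.1846727647823, 'fy': 403.1846727647823, 'cx': 271.85950207070715, 'cy': 213.38205540262183, 'R': array([[-2.26552579e-02, -9.99734749e-01, -4.14390046e-03],
       [-9.77883377e-01,  2.30217408e-02, -2.07880015e-01],
       [ 2.07920274e-01, -6.57323979e-04, -9.78145555e-01]]), 't': array([0.0715144 , 0.52795654, 0.79542419])}
{'time': 0.1, 'qpos': array([-1.18095458e+00,  4.23753097e-01,  1.63055744e+00,  1.16095114e-05,
        1.08856905e+00, -1.89881664e-02]), 'joint_vel': array([ 0.00030232, -0.00150195, -0.00145047, -0.00044338, -0.00032539,
       -0.00018115]), 'tau': array([ 5.94681842e-04, -5.45612633e+01, -2.74324733e+01,  6.45249733e-02,
        1.87294430e-02, -6.73830527e-06]), 'position': array([ 0.24832677, -0.57307246,  0.24100853]), 'tcp_rot': array([-3.14030615e+00, -3.47118764e-05,  4.08824499e-01]), 'wrist_force': array([-0.76963572,  0.46305418,  0.37972217]), 'wrist_torque': array([ 0.03455854, -0.04975767,  0.03205711]), 'grip_force': 0.0, 'opening': 0.9984049525367775}
```

View pics/scene0.png

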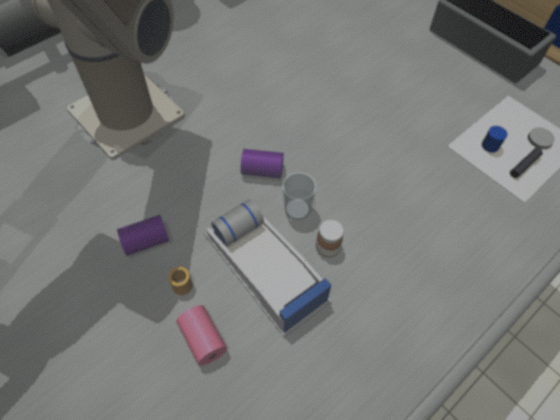

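View pics/top0.png

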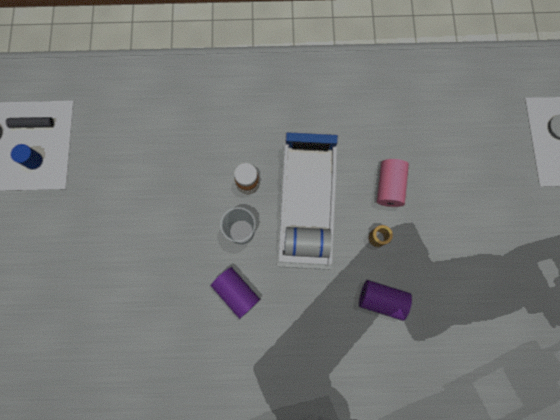

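The top view shows the rotor at about (307,242) at the foot of the ramp, with the blue stop at (311,140). The beaker (239,225) and jar (246,177) are to the left and the sleeve (381,235) is to the right. Next I'll fit the stand pose.

```bash
cat > h.py <<'E'
import numpy as np,cv2
from plant import vision
def cloud(n,d):
    m=vision.camera_model(n); v,u=np.indices(d.shape)
    c=np.stack([(u-m['cx'])/m['fx']*d,(v-m['cy'])/m['fy']*d,d],-1)
    return (c-m['t'])@m['R']
E
python3 - <<'E'
from h import *
from scipy.optimize import least_squares
boxes={'top':(275,125,345,272),'scene':(205,195,333,330)}
for n in('top','scene'):
    f=np.load(n+'0.npz');p,d=f['p'].astype(int),f['d'];X=cloud(n,d)
    u0,v0,u1,v1=boxes[n];X=X[v0:v1,u0:u1];p=p[v0:v1,u0:u1];ok=d[v0:v1,u0:u1]>0
    blue=ok&(p[...,2]-p[...,0]>45)
    st=X[blue&(X[...,2]>.078)&(X[...,2]<.092)&(X[...,0]>(.62 if n=='top' else .6))]
    # stop top face rectangle, all stand points rectangle
    print(n,'stop',len(st),st.mean(0),cv2.minAreaRect((st[:,:2]*1000).astype(np.float32)))
    a=X[ok&(X[...,2]>.015)]
    print('all',cv2.minAreaRect((a[:,:2]*1000).astype(np.float32)), len(a))
    w=X[ok&(p.min(-1)>150)&(X[...,2]>.01)]
    pl=np.linalg.lstsq(np.c_[w[:,:2],np.ones(len(w))],w[:,2],rcond=None)[0]
    print('plane',pl,np.degrees(np.arctan(np.hypot(*pl[:2]))),np.degrees(np.arctan2(pl[1],pl[0])))
    f0=X[ok&(X[...,2]>.06)&~blue]; c=f0[:,:2].mean(0); print('hi nonblue',c,f0.max(0),f0.min(0))
E
```

```text
top stop 410 [ 0.68562097 -0.02843524  0.08441492] ((685.6154174804688, -28.397010803222656), (104.64483642578125, 19.708147048950195), 85.50178527832031)
all ((562.0018310546875, -17.900970458984375), (112.20802307128906, 270.3030090332031), 85.50834655761719) 6779
plane [ 0.08995833 -0.00162534 -0.00824588] 5.141230568883753 -1.0350871644392274
hi nonblue [ 0.52443384 -0.0151554 ] [0.70061368 0.03645181 0.09179534] [ 0.43397603 -0.08106045  0.06000777]
scene stop 546 [ 0.68779923 -0.02969866  0.08452195] ((687.439453125, -28.305633544921875), (107.0110855102539, 18.70754051208496), 85.83343505859375)
all ((559.32080078125, -2.6275634765625), (262.0703125, 308.01202392578125), 52.731788635253906) 8782
plane [ 0.10393096  0.09137898 -0.0129244 ] 7.879111429253174 41.32283267005599
hi nonblue [0.54664226 0.00980193] [0.70103563 0.14551796 0.09835323] [ 0.43675336 -0.19804427  0.06000526]
```

```bash
python3 - <<'E'
from h import *
from scipy.optimize import least_squares
yaw=np.radians(-4.4);ex=np.array([np.cos(yaw),np.sin(yaw)]);ey=np.array([-ex[1],ex[0]])
C0=np.array([.687,-.0285])
for n in('top','scene'):
    f=np.load(n+'0.npz');p,d=f['p'],f['d'];X=cloud(n,d)[d>0]
    s=(X[:,:2]-C0)@ex; y=(X[:,:2]-C0)@ey
    m=(s<-.17)&(s>-.26)&(abs(y)<.06)&(X[:,2]>.055)&(X[:,2]<.1)
    P=X[m]
    q=lambda a:np.hypot((P[:,:2]-C0)@[np.cos(a[2]),np.sin(a[2])]-a[0],P[:,2]-a[1])-.03
    r=least_squares(q,[-.218,.057,yaw],loss='soft_l1',f_scale=.002)
    print(n,m.sum(),r.x,np.degrees(r.x[2]),'rms',np.std(r.fun),'y mid',np.percentile(y[m],[1,50,99]))
    m=(abs(y)<.04)
    for a in np.arange(-.02,.021,.004)if n=='top' else[]:
        k=m&(abs(s-a)<.002)&(X[:,2]>.02)
        if k.any():print(round(a,3),k.sum(),np.median(X[k,2]),X[k,2].max())
    k=(abs(s+.12)<.06)&(X[:,2]>.015)&(X[:,2]<.08)&(abs(y)<.075)
    print('ramp y',np.percentile(y[k],[.5,2,50,98,99.5]))
E
```

```text
top 1322 [-0.220804    0.05689725 -0.08188513] -4.691672203096069 rms 0.0013219175631378787 y mid [-0.04454001  0.00055948  0.04598587]
-0.02 60 0.04300428788211273 0.04680026799368719
-0.016 231 0.05810840378167405 0.08448039442487716
-0.012 149 0.07944606265986562 0.08788685701543764
-0.008 69 0.08415080605600511 0.08676961707001286
-0.004 76 0.08448449719045713 0.08859948159927236
0.0 65 0.08460209379580515 0.08772349846545027
0.004 67 0.0842146992232815 0.08829513422452437
0.008 46 0.08408872156144499 0.08655074349162278
ramp y [-0.05447791 -0.05271398  0.00011234  0.05492682  0.05663723]
scene 1294 [-0.22119699  0.05658541 -0.07730296] -4.429133559610853 rms 0.003506420320741592 y mid [-0.04590939 -0.00368148  0.04528495]
ramp y [-0.05506382 -0.05468497 -0.00063754  0.0548946   0.05709155]
```

```bash
cat >> h.py <<'E'
from scipy.spatial.transform import Rotation as Ro
from plant import readout
YAW=np.radians(-4.5);O=np.array([.552,-.0180,0]);S=Ro.from_euler('z',YAW)
GOAL=Ro.from_euler('xyz',[np.pi,0,YAW])
def st():
    s=readout.state();return s,np.array(s['position']),Ro.from_euler('xyz',s['tcp_rot'])
def to(*ps):
    s,p,R=st(); print('t',s['time'],'stand xyz mm',(S.inv().apply(p-O)*1000).round(1),'turn',(R.inv()*GOAL).as_rotvec(degrees=True).round(2),'F',S.inv().apply(s['wrist_force']).round(1),'open',s['opening'])
    for q in ps: print(q,(R.inv().apply(O+S.apply(np.array(q)/1000)-p)*100).round(2))
E
python3 -c "
from h import *
to((-155,0,170),(-155,0,64))"
```

```text
t 0.1 stand xyz mm [-259.2 -577.2  241. ] turn [-7.000e-02  2.000e-02  2.792e+01] F [-0.8  0.4  0.4] open 0.9984049525367775
(-155, 0, 170) [ 36.23 -46.11   7.16]
(-155, 0, 64) [ 36.23 -46.1   17.76]
```

>>> servo_tool --increments '[{"tx": 2,"ty": -2.5,"tz": 0,"wz": 2},{"tx": 5,"ty": -6.5,"tz": 0,"wz": 5},{"tx": 9,"ty": -11.5,"tz": 0,"wz": 9},{"tx": 13,"ty": -16.5,"tz": 0.5,"wz": 13},{"tx": 17,"ty": -21.5,"tz": 1,"wz": 17},{"tx": 21,"ty": -26.5,"tz": 1.5,"wz": 21},{"tx": 25,"ty": -31.5,"tz": 2,"wz": 24},{"tx": 29,"ty": -36.5,"tz": 2.5,"wz": 26},{"tx": 32,"ty": -40.5,"tz": 3,"wz": 27},{"tx": 34.5,"ty": -43.5,"tz": 3.5,"wz": 28}]' --gripper 0.5

```text
schema error: expected keys tx, ty, tz, wx, wy, wz
```

```bash
python3 -c "
from h import *
to((-155,0,170),(-155,0,64))"
```

```text
t 0.1 stand xyz mm [-259.2 -577.2  241. ] turn [-7.000e-02  2.000e-02  2.792e+01] F [-0.8  0.4  0.4] open 0.9984049525367775
(-155, 0, 170) [ 36.23 -46.11   7.16]
(-155, 0, 64) [ 36.23 -46.1   17.76]
```

>>> servo_tool --increments '[{"tx": 2,"ty": -2.5,"tz": 0,"wx": 0,"wy": 0,"wz": 2},{"tx": 5,"ty": -6.5,"tz": 0,"wx": 0,"wy": 0,"wz": 5},{"tx": 9,"ty": -11.5,"tz": 0,"wx": 0,"wy": 0,"wz": 9},{"tx": 13,"ty": -16.5,"tz": 0.5,"wx": 0,"wy": 0,"wz": 13},{"tx": 17,"ty": -21.5,"tz": 1,"wx": 0,"wy": 0,"wz": 17},{"tx": 21,"ty": -26.5,"tz": 1.5,"wx": 0,"wy": 0,"wz": 21},{"tx": 25,"ty": -31.5,"tz": 2,"wx": 0,"wy": 0,"wz": 24},{"tx": 29,"ty": -36.5,"tz": 2.5,"wx": 0,"wy": 0,"wz": 26},{"tx": 32,"ty": -40.5,"tz": 3,"wx": 0,"wy": 0,"wz": 27},{"tx": 34.5,"ty": -43.5,"tz": 3.5,"wx": 0,"wy": 0,"wz": 28}]' --gripper 0.5

```text
time: 1.35
position: [0.392, -0.0349, 0.2065]
tcp_rot: [-3.141, 0.0, -0.079]
wrist_force: [-0.2, -1.7, 0.3]
opening: 0.502
grip_force: 0.0
```

```bash
python3 -c "
from h import *
to((-155,0,170),(-155,0,64))"
```

```text
t 1.35 stand xyz mm [-158.2  -29.4  206.5] turn [-0.01  0.01 -0.01] F [-0.1 -1.8  0.3] open 0.5022203210347851
(-155, 0, 170) [ 0.32 -2.94  3.65]
(-155, 0, 64) [ 0.32 -2.93 14.25]
```

>>> servo_tool --increments '[{"tx": 0.1,"ty": -1,"tz": 0.5,"wx": 0,"wy": 0,"wz": 0},{"tx": 0.2,"ty": -2,"tz": 1.5,"wx": 0,"wy": 0,"wz": 0},{"tx": 0.3,"ty": -2.9,"tz": 3,"wx": 0,"wy": 0,"wz": 0},{"tx": 0.3,"ty": -2.9,"tz": 5,"wx": 0,"wy": 0,"wz": 0},{"tx": 0.3,"ty": -2.9,"tz": 7,"wx": 0,"wy": 0,"wz": 0},{"tx": 0.3,"ty": -2.9,"tz": 9,"wx": 0,"wy": 0,"wz": 0},{"tx": 0.3,"ty": -2.9,"tz": 11,"wx": 0,"wy": 0,"wz": 0},{"tx": 0.3,"ty": -2.9,"tz": 12.8,"wx": 0,"wy": 0,"wz": 0},{"tx": 0.3,"ty": -2.9,"tz": 14,"wx": 0,"wy": 0,"wz": 0},{"tx": 0.3,"ty": -2.9,"tz": 14.2,"wx": 0,"wy": 0,"wz": 0}]'

```text
time: 2.6
position: [0.3968, -0.009, 0.0639]
tcp_rot: [3.142, 0.002, -0.081]
wrist_force: [0.6, -0.3, 0.0]
opening: 0.498
grip_force: 0.0
```

```bash
python3 - <<'E'
from h import *
to((-127,0,64))
a=vision.get_image("scene")[0][150:350,150:400];b=vision.get_image("top")[0][90:330,200:420]
a=cv2.resize(a,None,fx=1.6,fy=1.6);b=cv2.resize(b,None,fx=1.6,fy=1.6);h=384
im=np.zeros((h,a.shape[1]+b.shape[1],3),np.uint8);im[:a.shape[0],:a.shape[1]]=a;im[:b.shape[0],a.shape[1]:]=b
cv2.imwrite("pics/c1.png",im[:,:,::-1])
E
```

```text
t 2.6 stand xyz mm [-155.4   -3.2   63.9] turn [ 0.    0.1  -0.14] F [ 0.7 -0.3  0. ] open 0.4976539629300604
(-127, 0, 64) [ 2.84 -0.33 -0.01]
```

View pics/c1.png

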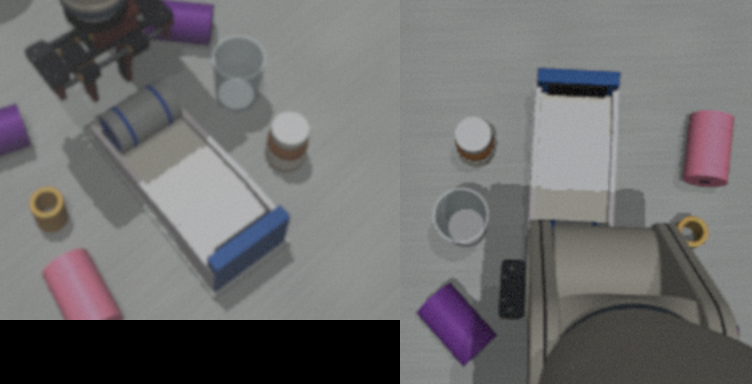

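The rotor sits at the foot at about (140,118) in the left crop. The open fingers (about 90,85 and 125,70) are just behind it, level with the slope and clear of the beaker. Next is a slow contact.

>>> servo_tool --increments '[{"tx": 0.4,"ty": -0.1,"tz": 0,"wx": 0,"wy": 0,"wz": 0},{"tx": 0.9,"ty": -0.2,"tz": 0,"wx": 0,"wy": 0,"wz": 0},{"tx": 1.4,"ty": -0.3,"tz": 0,"wx": 0,"wy": 0,"wz": 0},{"tx": 1.9,"ty": -0.3,"tz": 0,"wx": 0,"wy": 0,"wz": 0},{"tx": 2.3,"ty": -0.3,"tz": 0,"wx": 0,"wy": 0,"wz": 0},{"tx": 2.6,"ty": -0.3,"tz": 0,"wx": 0,"wy": 0,"wz": 0},{"tx": 2.85,"ty": -0.3,"tz": 0,"wx": 0,"wy": 0,"wz": 0},{"tx": 3.1,"ty": -0.3,"tz": 0,"wx": 0,"wy": 0,"wz": 0},{"tx": 3.35,"ty": -0.3,"tz": -0.05,"wx": 0,"wy": 0,"wz": 0},{"tx": 3.6,"ty": -0.3,"tz": -0.1,"wx": 0,"wy": 0,"wz": 0}]'

```text
time: 3.95
position: [0.4333, -0.0084, 0.0656]
tcp_rot: [3.142, 0.001, -0.08]
wrist_force: [-2.3, -0.7, 1.2]
opening: 0.498
grip_force: 1.3
```

```bash
cat >> h.py <<'E'
def rotor(n='scene'):
    p,d=vision.get_image(n);X=(cloud(n,d)-O)[d>0];X=S.inv().apply(X)
    # rotor cloud: above ramp surface, in the channel, below gripper
    c=X[(abs(X[:,1])<.046)&(X[:,0]>-.12)&(X[:,0]<.119)&(X[:,2]<.112)]
    surf=np.where(c[:,0]<.065,.05+(c[:,0]-.065)*.158,.05-(c[:,0]-.065)*.14)
    c=c[c[:,2]>surf+.012]
    from scipy.optimize import least_squares
    r=least_squares(lambda a:np.hypot(c[:,0]-a[0]-a[2]*c[:,1],c[:,2]-a[1])-.03,[np.percentile(c[:,0],75)-.02,np.percentile(c[:,2],98)-.03,0],loss='soft_l1',f_scale=.001)
    print('rotor x,z,skewdeg',(r.x[:2]*1000).round(1),np.degrees(r.x[2]).round(1),'n',len(c),'med res',np.median(abs(r.fun)),'y',(np.percentile(c[:,1],[2,98])*1000).round(1))
E
python3 - <<'E'
from h import *
to();rotor()
E
```

```text
t 3.95 stand xyz mm [-119.1    0.3   65.6] turn [ 0.    0.04 -0.08] F [-2.2 -0.9  1.2] open 0.49756201849809334
rotor x,z,skewdeg [-78.9  58.2] -0.0 n 1480 med res 0.0010618838319768169 y [-45.8  43.9]
```

>>> servo_tool --increments '[{"tx": 0.3,"ty": 0,"tz": -0.05,"wx": 0,"wy": 0,"wz": 0},{"tx": 0.6,"ty": 0,"tz": -0.1,"wx": 0,"wy": 0,"wz": 0},{"tx": 0.9,"ty": 0,"tz": -0.14,"wx": 0,"wy": 0,"wz": 0},{"tx": 1.2,"ty": 0,"tz": -0.19,"wx": 0,"wy": 0,"wz": 0},{"tx": 1.5,"ty": 0,"tz": -0.24,"wx": 0,"wy": 0,"wz": 0},{"tx": 1.8,"ty": 0,"tz": -0.29,"wx": 0,"wy": 0,"wz": 0},{"tx": 2.1,"ty": 0,"tz": -0.33,"wx": 0,"wy": 0,"wz": 0},{"tx": 2.4,"ty": 0,"tz": -0.38,"wx": 0,"wy": 0,"wz": 0},{"tx": 2.7,"ty": 0,"tz": -0.43,"wx": 0,"wy": 0,"wz": 0},{"tx": 3.0,"ty": 0,"tz": -0.48,"wx": 0,"wy": 0,"wz": 0}]'

```text
time: 5.25
position: [0.4637, -0.0108, 0.0705]
tcp_rot: [-3.142, 0.0, -0.08]
wrist_force: [-3.2, -0.1, 1.7]
opening: 0.503
grip_force: 1.3
```

```bash
python3 - <<'E'
from h import *
to();rotor()
E
```

```text
t 5.25 stand xyz mm [-88.6   0.2  70.5] turn [-0.    0.   -0.08] F [-3.2 -0.3  1.7] open 0.5032642185315291
rotor x,z,skewdeg [-48.6  63. ] -0.2 n 1556 med res 0.0010932778469900806 y [-45.8  43.6]
```

>>> servo_tool --increments '[{"tx": 0.3,"ty": 0,"tz": -0.05,"wx": 0,"wy": 0,"wz": 0},{"tx": 0.6,"ty": 0,"tz": -0.1,"wx": 0,"wy": 0,"wz": 0},{"tx": 0.9,"ty": 0,"tz": -0.14,"wx": 0,"wy": 0,"wz": 0},{"tx": 1.2,"ty": 0,"tz": -0.19,"wx": 0,"wy": 0,"wz": 0},{"tx": 1.5,"ty": 0,"tz": -0.24,"wx": 0,"wy": 0,"wz": 0},{"tx": 1.8,"ty": 0,"tz": -0.29,"wx": 0,"wy": 0,"wz": 0},{"tx": 2.1,"ty": 0,"tz": -0.33,"wx": 0,"wy": 0,"wz": 0},{"tx": 2.4,"ty": 0,"tz": -0.38,"wx": 0,"wy": 0,"wz": 0},{"tx": 2.7,"ty": 0,"tz": -0.43,"wx": 0,"wy": 0,"wz": 0},{"tx": 3.0,"ty": 0,"tz": -0.48,"wx": 0,"wy": 0,"wz": 0}]'

```text
time: 6.55
position: [0.4935, -0.0132, 0.0753]
tcp_rot: [3.142, 0.0, -0.08]
wrist_force: [-3.3, 0.1, 1.0]
opening: 0.502
grip_force: 1.3
```

```bash
python3 - <<'E'
from h import *
to();rotor()
E
```

```text
t 6.55 stand xyz mm [-58.7   0.2  75.3] turn [ 0.    0.   -0.08] F [-3.3 -0.2  1. ] open 0.5021928065692105
rotor x,z,skewdeg [-18.5  67.9] -0.1 n 1576 med res 0.001107010635581272 y [-45.8  43.8]
```

>>> servo_tool --increments '[{"tx": 0.3,"ty": 0,"tz": -0.05,"wx": 0,"wy": 0,"wz": 0},{"tx": 0.6,"ty": 0,"tz": -0.1,"wx": 0,"wy": 0,"wz": 0},{"tx": 0.9,"ty": 0,"tz": -0.14,"wx": 0,"wy": 0,"wz": 0},{"tx": 1.2,"ty": 0,"tz": -0.19,"wx": 0,"wy": 0,"wz": 0},{"tx": 1.5,"ty": 0,"tz": -0.24,"wx": 0,"wy": 0,"wz": 0},{"tx": 1.8,"ty": 0,"tz": -0.29,"wx": 0,"wy": 0,"wz": 0},{"tx": 2.1,"ty": 0,"tz": -0.33,"wx": 0,"wy": 0,"wz": 0},{"tx": 2.4,"ty": 0,"tz": -0.38,"wx": 0,"wy": 0,"wz": 0},{"tx": 2.7,"ty": 0,"tz": -0.43,"wx": 0,"wy": 0,"wz": 0},{"tx": 3.0,"ty": 0,"tz": -0.48,"wx": 0,"wy": 0,"wz": 0}]'

```text
time: 7.85
position: [0.5235, -0.0156, 0.0801]
tcp_rot: [-3.142, -0.0, -0.08]
wrist_force: [-2.7, 0.1, 0.9]
opening: 0.502
grip_force: 1.3
```

>>> servo_tool --increments '[{"tx": 0.3,"ty": 0,"tz": -0.05,"wx": 0,"wy": 0,"wz": 0},{"tx": 0.6,"ty": 0,"tz": -0.1,"wx": 0,"wy": 0,"wz": 0},{"tx": 0.9,"ty": 0,"tz": -0.14,"wx": 0,"wy": 0,"wz": 0},{"tx": 1.2,"ty": 0,"tz": -0.19,"wx": 0,"wy": 0,"wz": 0},{"tx": 1.5,"ty": 0,"tz": -0.24,"wx": 0,"wy": 0,"wz": 0},{"tx": 1.8,"ty": 0,"tz": -0.29,"wx": 0,"wy": 0,"wz": 0},{"tx": 2.1,"ty": 0,"tz": -0.33,"wx": 0,"wy": 0,"wz": 0},{"tx": 2.4,"ty": 0,"tz": -0.38,"wx": 0,"wy": 0,"wz": 0},{"tx": 2.7,"ty": 0,"tz": -0.43,"wx": 0,"wy": 0,"wz": 0},{"tx": 3.0,"ty": 0,"tz": -0.48,"wx": 0,"wy": 0,"wz": 0}]'

```text
time: 9.1
position: [0.5533, -0.018, 0.0849]
tcp_rot: [-3.142, 0.0, -0.08]
wrist_force: [-3.3, -0.6, 0.2]
opening: 0.499
grip_force: 1.3
```

```bash
python3 - <<'E'
from h import *
to();rotor()
E
```

```text
t 9.1 stand xyz mm [ 1.3  0.1 84.9] turn [-0.    0.   -0.08] F [-3.3 -0.8  0.2] open 0.4991999411592089
rotor x,z,skewdeg [41.6 77.2] -0.2 n 1653 med res 0.0009772469084039608 y [-45.8  44.1]
```

>>> servo_tool --increments '[{"tx": 0.25,"ty": 0,"tz": -0.04,"wx": 0,"wy": 0,"wz": 0},{"tx": 0.5,"ty": 0,"tz": -0.08,"wx": 0,"wy": 0,"wz": 0},{"tx": 0.75,"ty": 0,"tz": -0.12,"wx": 0,"wy": 0,"wz": 0},{"tx": 1.0,"ty": 0,"tz": -0.16,"wx": 0,"wy": 0,"wz": 0},{"tx": 1.25,"ty": 0,"tz": -0.2,"wx": 0,"wy": 0,"wz": 0},{"tx": 1.5,"ty": 0,"tz": -0.24,"wx": 0,"wy": 0,"wz": 0},{"tx": 1.7,"ty": 0,"tz": -0.26,"wx": 0,"wy": 0,"wz": 0},{"tx": 1.9,"ty": 0,"tz": -0.28,"wx": 0,"wy": 0,"wz": 0},{"tx": 2.1,"ty": 0,"tz": -0.28,"wx": 0,"wy": 0,"wz": 0},{"tx": 2.3,"ty": 0,"tz": -0.28,"wx": 0,"wy": 0,"wz": 0}]'

```text
time: 10.4
position: [0.5768, -0.0199, 0.0878]
tcp_rot: [-3.142, -0.001, -0.08]
wrist_force: [0.2, -0.5, -0.6]
opening: 0.503
grip_force: 0.0
```

>>> servo_tool --increments '[{"tx": 0.2,"ty": 0,"tz": 0,"wx": 0,"wy": 0,"wz": 0},{"tx": 0.4,"ty": 0,"tz": 0,"wx": 0,"wy": 0,"wz": 0},{"tx": 0.6,"ty": 0,"tz": 0,"wx": 0,"wy": 0,"wz": 0},{"tx": 0.8,"ty": 0,"tz": 0.03,"wx": 0,"wy": 0,"wz": 0},{"tx": 1.0,"ty": 0,"tz": 0.06,"wx": 0,"wy": 0,"wz": 0},{"tx": 1.2,"ty": 0,"tz": 0.09,"wx": 0,"wy": 0,"wz": 0},{"tx": 1.4,"ty": 0,"tz": 0.12,"wx": 0,"wy": 0,"wz": 0},{"tx": 1.6,"ty": 0,"tz": 0.15,"wx": 0,"wy": 0,"wz": 0},{"tx": 1.8,"ty": 0,"tz": 0.18,"wx": 0,"wy": 0,"wz": 0},{"tx": 2.0,"ty": 0,"tz": 0.2,"wx": 0,"wy": 0,"wz": 0}]'

```text
time: 11.65
position: [0.5961, -0.0214, 0.0856]
tcp_rot: [3.142, 0.0, -0.08]
wrist_force: [0.4, 0.1, -0.1]
opening: 0.503
grip_force: 0.0
```

```bash
python3 - <<'E'
from h import *
to();rotor()
E
```

```text
t 11.65 stand xyz mm [44.3  0.1 85.6] turn [ 0.    0.   -0.08] F [ 0.4  0.2 -0.1] open 0.5026919471769721
rotor x,z,skewdeg [90.2 77.2] -0.5 n 1566 med res 0.0009006141785355207 y [-45.8  43.6]
```

>>> servo_tool --increments '[{"tx": -0.5,"ty": 0,"tz": 0,"wx": 0,"wy": 0,"wz": 0},{"tx": -1.5,"ty": 0,"tz": -1,"wx": 0,"wy": 0,"wz": 0},{"tx": -3,"ty": 0,"tz": -2.5,"wx": 0,"wy": 0,"wz": 0},{"tx": -5,"ty": 0,"tz": -4.5,"wx": 0,"wy": 0,"wz": 0},{"tx": -7.5,"ty": 0,"tz": -6.5,"wx": 0,"wy": 0,"wz": 0},{"tx": -10,"ty": 0,"tz": -8.5,"wx": 0,"wy": 0,"wz": 0},{"tx": -13,"ty": 0,"tz": -10,"wx": 0,"wy": 0,"wz": 0},{"tx": -16,"ty": 0,"tz": -11,"wx": 0,"wy": 0,"wz": 0},{"tx": -18,"ty": 0,"tz": -12,"wx": 0,"wy": 0,"wz": 0},{"tx": -19,"ty": 0,"tz": -12,"wx": 0,"wy": 0,"wz": 0}]'

```text
time: 12.95
position: [0.4056, -0.0061, 0.2066]
tcp_rot: [-3.142, -0.002, -0.08]
wrist_force: [-0.2, -0.1, -0.3]
opening: 0.501
grip_force: 0.0
```

```bash
python3 - <<'E'
from h import *
to();rotor();rotor('top')
a=vision.get_image("scene")[0][150:350,150:400];b=vision.get_image("top")[0][90:330,200:420]
a=cv2.resize(a,None,fx=1.6,fy=1.6);b=cv2.resize(b,None,fx=1.6,fy=1.6);h=384
im=np.zeros((h,a.shape[1]+b.shape[1],3),np.uint8);im[:a.shape[0],:a.shape[1]]=a;im[:b.shape[0],a.shape[1]:]=b
cv2.imwrite("pics/c2.png",im[:,:,::-1])
E
```

```text
t 12.95 stand xyz mm [-146.9    0.3  206.6] turn [-0.   -0.1  -0.07] F [-0.2 -0.1 -0.3] open 0.501333154045145
rotor x,z,skewdeg [90.6 77.2] -0.0 n 1456 med res 0.0008702436152915483 y [-45.8  44. ]
rotor x,z,skewdeg [91.  76.9] 0.1 n 1288 med res 0.0007203363738221922 y [-44.3  44.6]
```

View pics/c2.png

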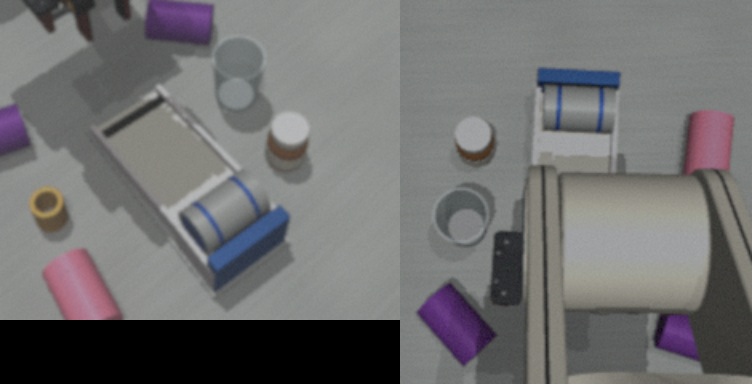

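The rotor lies square in the seat against the blue stop, at about (228,213) in the left crop and (578,108) in the right. The fit puts it at x = 91, z = 77 mm with no measurable skew. The bystanders haven't moved and the arm is clear.

```bash
python3 -c "
from plant import robot
print(robot.sign_off())"
```

```text
the job is handed in; nothing more can be done
None
```

The rotor was pushed up the ramp and over the crest, and it now rests square against the blue stop; the bystanders were not touched, the arm is clear, and the job was handed in at about 13 s.

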